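Rack the microscope objectives by length

ROBOT

A 7-joint arm with a two-finger parallel gripper is mounted at the origin on the work surface. World frame = base frame: x ahead of the robot, y to its left, z up, the work surface at z = 0. Lengths are in mm, angles in rad, forces in N, time in s.
With the tool pointing down it reaches from about 375 to 925 mm from the base axis. Payload 3.1 kg.
Tool frame: the origin (TCP) lies midway between the tips of the shut fingers; the grasp point (between the pads) lies 19 mm behind it; z points along the fingers, y is the line along which they close (so a half turn about z gives the same grasp; the last joint's range is limited). The gripper opens to 85 mm and grips with 20 to 120 N. Pads are 22 mm wide; open, the fingers measure 114 mm over their backs; the gripper's body (76 mm by 85 mm) begins 54 mm behind the grasp point. The pads swing forward as they close: fully open they stand 13 mm farther back than shut.
Start: joints at [1.102, 0.383, 0.044, 1.598, -0.018, 1.161, -0.05], TCP at [235.555, -605.819, 192.869] pointing down, gripper open.
Joint ranges: [-2.61, 2.61], [-0.41, 2.15], [-1.48, 1.57], [0, 2.5], [-1.57, 4.71], [0.05, 1.97], [-2.85, 2.85]. Speed limits (rad/s): [2.79, 2.79, 3.14, 3.14, 3.14, 3.14, 3.14].

INTERFACE

Orientations are given as a unit quaternion [x, y, z, w].
In Python, from workcell import arm gives the robot as it stands.
- The arm moves only by the shell command python3 -m handwheel 'ROWS' [OPENING] [FORCE]. ROWS is JSON, a list of rows, each an object with "xyz": the shift along the tool's x, y, z in m, a list of three; "delta_rot": the turn, a rotation vector about the tool's x, y, z in degrees, a list of three. A call has 1 to 12 rows; each row is the pose to reach, as a shift and turn from the pose commanded when the call began, along the tool's axes at that moment; what a row does not reach only later rows make up. A row lasts 1/12 s, in which the tool goes at most 41.7 mm and 7.16 degrees, less where a joint would pass 70% of its speed; a pose out of reach is approached as far as the arm can. A call with a gripper value outside its range is refused whole. OPENING is the closure in counts, from 0 (fully open) to 255 (shut), set as the call begins (- or left out, the last holds). The fingers move at their own pace and stop on an object; FORCE is the grip in N (left out, the last holds). Time passes only in rows, so rows that repeat a pose let the fingers close. It gives the time, the measured TCP pose, the force, the opening and the grip force at its end, in the units of the state.
- arm.sense(): the state, without advancing time (a new reading comes with each control period).
- arm.get_image(name): name is "side" or "top" or "wrist"; returns the picture (420x560x3 uint8, red, green, blue); there is no depth.
- arm.camera_info(name): a dict with "fov_y" (degrees; the focal length in pixels is half the picture's height over the tangent of half this angle, whatever the lens; pixels are square), "cx", "cy" (the principal point, pixels), "cam_to_world" (4x4, takes a point from camera to world coordinates); the wrist camera has in their place "T_tool_cam" (4x4, takes a point from camera to tool coordinates, whose origin is the TCP and whose axes are the flange's). Camera axes: x right, y up, looking along -z (the intrinsics and any distortion apply to the point x, -y, -z); pixel columns grow to the right and rows downward; lengths in mm; the calibration is good to about 2 mm. The wrist camera is an equidistant fisheye: a pixel r from the principal point sees the ray r / f radians off the axis. A picture is of the moment at which its call begins: read the wrist's pose just before it. camera_info takes no time and is no camera call.
- arm.hand_in(): hands the job in; it is judged then, once.
Trained networks look in the newest picture that a camera, given by its name, has taken for a name from the list of things; names that differ only in an ending like _2 or _b are one class to them, and where a whole thing is asked for, a point or a joint stands for the part that bears it (a point fixed in the world has none). Each returns a list of dicts, best first, with "p" (0 to 1); they miss things now and then, are a little off and sometimes report something else, mostly with a low value. They report only what shows in the picture. A call takes as long as a camera call. They do not tell look-alikes from the thing itself.
- arm.boxes_of(label, camera): "at" ([x, y, z] in mm, in the coordinates of the camera as it stood for that picture, good to about 4 mm: the middle of the surface that is visible of it).
- arm.cut_out(label, camera): "region" (420x560 bool, what is visible of it).
The state is a dict: "time": time; "q": joint angles; "qd": joint speeds; "effort": joint torques, N m; "tool_pos": TCP position; "orientation": TCP orientation; "contact_force": force on the tool from outside, world axes, zero at the start; "moment": the same for the moment, N m; "grip_width": finger opening in mm; "grip_force": force on a finger pad.
Only numpy, scipy, OpenCV 4.12 (cv2) and the standard library are available. Lean on these libraries where they do the work, as an engineer would, in place of code of your own. Each camera call takes 0.05 s, during which the arm holds its last target. There are 200 camera calls.

TASK

Line up the four loose steel microscope objectives on the rack strip in order of length: the longest on the black pad next to the steel knob, then shorter and shorter to the shortest on the pad at the plain end. Stand each one upright, nose up as it is now, in the middle of its pad, and leave the amber oil bottle standing where it is.

Things in the scene. Friction and masses are not known exactly. Their poses are not given: they have to be found in the camera images.
- objective_30: The shortest of four loose steel microscope objectives, 30 mm tall, standing upright on its thread end: thread end 29 mm dia. and 5 mm high, then a straight round barrel 32 mm dia. from 5 to 20 mm above the underside, then a narrower tapered nose of 10 mm length on top (1 thin black ring(s) round the barrel). Mass about 0.05 to 0.25 kg. Origin: centre of the underside; z up along its axis. It starts on a blue mat 2 mm thick.
- objective_44: The second shortest of four loose steel microscope objectives, 44 mm tall, standing upright on its thread end: thread end 29 mm dia. and 5 mm high, then a straight round barrel 32 mm dia. from 5 to 34 mm above the underside, then a narrower tapered nose of 10 mm length on top (2 thin black ring(s) round the barrel). Mass about 0.05 to 0.25 kg. Origin: centre of the underside; z up along its axis. It starts on a blue mat 2 mm thick.
- objective_58: The second longest of four loose steel microscope objectives, 58 mm tall, standing upright on its thread end: thread end 29 mm dia. and 5 mm high, then a straight round barrel 32 mm dia. from 5 to 48 mm above the underside, then a narrower tapered nose of 10 mm length on top (3 thin black ring(s) round the barrel). Mass about 0.05 to 0.25 kg. Origin: centre of the underside; z up along its axis. It starts on a blue mat 2 mm thick.
- objective_72: The longest of four loose steel microscope objectives, 72 mm tall, standing upright on its thread end: thread end 29 mm dia. and 5 mm high, then a straight round barrel 32 mm dia. from 5 to 62 mm above the underside, then a narrower tapered nose of 10 mm length on top (4 thin black ring(s) round the barrel). Mass about 0.05 to 0.25 kg. Origin: centre of the underside; z up along its axis. It starts on a blue mat 2 mm thick.
- pad_1: Round black rubber pad on the aluminium strip, the one nearest the steel knob; 44 mm dia., 3 mm thick, flat. Fixed. Origin: centre of its underside, so its top, where an objective stands, is 3 mm above the origin and 9 mm above the bench.
- pad_2: Round black rubber pad on the aluminium strip, the one second from the steel knob; 44 mm dia., 3 mm thick, flat. Fixed. Origin: centre of its underside, so its top, where an objective stands, is 3 mm above the origin and 9 mm above the bench.
- pad_3: Round black rubber pad on the aluminium strip, the one third from the steel knob; 44 mm dia., 3 mm thick, flat. Fixed. Origin: centre of its underside, so its top, where an objective stands, is 3 mm above the origin and 9 mm above the bench.
- pad_4: Round black rubber pad on the aluminium strip, the one farthest from the steel knob, at the plain end; 44 mm dia., 3 mm thick, flat. Fixed. Origin: centre of its underside, so its top, where an objective stands, is 3 mm above the origin and 9 mm above the bench.
- rack: Fixed flat aluminium strip lying on the bench, 370 mm long, 54 mm wide, 6 mm thick, at any yaw, on the left or right half of the bench. Origin: underside, midway between the second and third pads. Its x axis runs along the strip towards the knob; the four pads lie at x = +112.5, +37.5, -37.5 and -112.5 mm (75 mm apart); the steel carrying knob, 26 mm dia. and 34 mm high over the bench, is at x = +170 mm; the other end is plain.
- oil_bottle: Small amber glass immersion-oil bottle with white cap, 30 mm dia., 60 mm tall, loose, standing among the objectives on the blue mat, to be left standing there. Origin: centre of the underside. Other small loose things stand on the mat too and are not part of the job: a black eyepiece (34 mm dia., 28 mm tall), a clear petri dish (39 mm dia., 12 mm tall) and a pink eraser (34 x 22 x 14 mm); centres of neighbouring things on the mat are at least 65 mm apart.
Mind the look-alikes: they are no part of the job. Leave any green look-alike of the objective_58 alone.

How it is judged:
By the outcome, as a careful person would: the job done as asked, in the order asked, and still so for the second after the job is handed in, with the robot touching nothing.
It also fails if it takes over 122 s, if anything falls off the work surface, if the arm or the gripper's body presses on something with over 40 N, if the wrist force passes 120 N, or if a joint passes its speed limit or range.

## Working session

There is one attempt and no reset: what is moved stays moved. The work goes in short steps, Python scripts to look and compute and a shell command to move; the robot and the scene stay as the last step left them, time stands still between calls to the robot, and variables do not carry over. Pictures are saved under pics/ and viewed, at most 14 in all, crops included, and the job is handed in when it is done.

```bash
mkdir -p pics; ls
python3 - <<'E'
from workcell import arm
import cv2,json
import numpy as np
np.set_printoptions(precision=4,suppress=True)
s=arm.sense();print({k:s[k] for k in('time','tool_pos','orientation','grip_width','contact_force')})
for n in('side','top','wrist'):
    im=arm.get_image(n);cv2.imwrite(f'pics/{n}0.png',im[:,:,::-1]);print(n,arm.camera_info(n))
E
```

```text
pics
{'time': 0.0, 'tool_pos': array([ 235.1771, -604.8501,  191.486 ]), 'orientation': array([ 0.9829,  0.1844, -0.0003, -0.0013]), 'grip_width': 85.44386565924371, 'contact_force': array([0.2002, 0.4732, 0.6292])}
side {'fov_y': 46.97951449244379, 'cx': 278.54499536818133, 'cy': 211.20152467024263, 'cam_to_world': array([[   0.9344,    0.2347,   -0.2679,  343.7362],
       [  -0.3554,    0.5648,   -0.7448, -675.772 ],
       [  -0.0235,    0.7912,    0.6112,  593.6079],
       [   0.    ,    0.    ,    0.    ,    1.    ]])}
top {'fov_y': 49.49271694778629, 'cx': 281.04744640979396, 'cy': 200.8879554683136, 'cam_to_world': array([[  -0.003 ,    0.9918,   -0.128 ,  458.1925],
       [  -1.    ,   -0.0042,   -0.009 ,  -11.2493],
       [  -0.0095,    0.1279,    0.9917, 1018.0568],
       [   0.    ,    0.    ,    0.    ,    1.    ]])}
wrist {'fov_y': 65.70646984690485, 'cx': 276.80227638558915, 'cy': 214.54912569596956, 'T_tool_cam': array([[  -0.0004,    0.9518,    0.3066,   78.0648],
       [   1.    ,    0.0003,    0.0002,   -0.3456],
       [   0.0001,    0.3066,   -0.9518, -179.8164],
       [   0.    ,    0.    ,    0.    ,    1.    ]])}
```

View pics/top0.png

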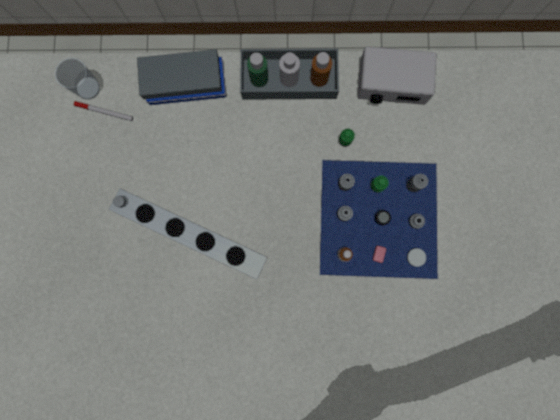

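View pics/side0.png

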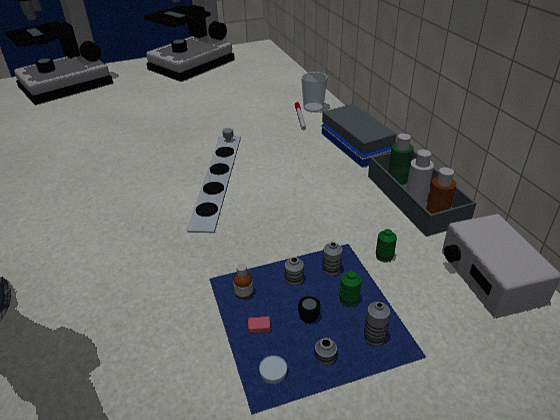

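The top view shows steel objectives at about (347,181), (420,182), (346,213) and (418,221). The green look-alikes are at (381,184) and (347,137), the bottle is at (345,255), and the pads run from (145,213), next to the knob at (120,201), to (236,256). Side view: the four candidates are (377,322) tallest, (332,258), (293,270) and (326,350) shortest. I'll measure them and check the identities in one crop.

```bash
cat > h.py <<'E'
from workcell import arm
import numpy as np, cv2
from scipy.spatial.transform import Rotation as R
np.set_printoptions(precision=1,suppress=True)
def cam(n,s=None):
    c=arm.camera_info(n); f=210/np.tan(np.radians(c['fov_y'])/2)
    if n=='wrist':
        T=np.eye(4);T[:3,:3]=R.from_quat(s['orientation']).as_matrix();T[:3,3]=s['tool_pos'];M=T@c['T_tool_cam']
    else: M=c['cam_to_world']
    return f,c['cx'],c['cy'],M
def world(n,px,z,s=None):
    f,cx,cy,M=cam(n,s); d=np.array([px[0]-cx,px[1]-cy])/f
    if n=='wrist':
        r=np.hypot(*d); v=np.r_[d*np.sin(r)/max(r,1e-9),np.cos(r)]
    else: v=np.r_[d,1.]
    v=M[:3,:3]@(v*[1,-1,-1]); o=M[:3,3]; return o+v*(z-o[2])/v[2]
def proj(n,p,s=None):
    f,cx,cy,M=cam(n,s); v=M[:3,:3].T@(np.array(p)-M[:3,3])*[1,-1,-1]
    if n=='wrist':
        h=np.hypot(v[0],v[1]);k=np.arctan2(h,v[2])/max(h,1e-9)
    else:k=1/v[2]
    return np.array([cx+f*k*v[0],cy+f*k*v[1]])
E
python3 - <<'E'
from h import *
t=cv2.imread('pics/top0.png');si=cv2.imread('pics/side0.png')
g=cv2.cvtColor(t,cv2.COLOR_BGR2GRAY)
m=(g<45).astype(np.uint8);m[:,:105]=0;m[:,275:]=0;m[:180]=0;m[290:]=0
n,l,st,c=cv2.connectedComponentsWithStats(m)
P=[world('top',c[i],9) for i in range(1,n) if st[i,4]>100]
print([st[i,4] for i in range(1,n)]);print(np.array(P))
for a,b in zip(P,P[1:]):print(np.linalg.norm(a-b))
for h,top,sd in((72,(420,181),(377,308)),(58,(347,180),(332,246)),(44,(346,212),(294,261)),(30,(418,220),(326,343))):
    print(h,world('top',top,h+2),world('side',sd,h+2))
a=cv2.resize(si[225:385,205:435],None,fx=3,fy=3,interpolation=3)
cv2.imwrite('pics/crop1.png',a)
E
```

```text
[np.int32(240), np.int32(245), np.int32(242), np.int32(245)]
[[562.4 302.3   9. ]
 [530.7 234.6   9. ]
 [499.3 166.7   9. ]
 [467.7  99.1   9. ]]
74.68630240317799
74.86179767083159
74.59938020317705
72 [ 620.8 -293.9   74. ] [ 619.7 -300.6   74. ]
58 [ 626.1 -143.2   60. ] [ 625.7 -146.9   60. ]
44 [ 559.  -141.5   46. ] [ 559.8 -142.6   46. ]
30 [ 542.5 -298.6   32. ] [ 544.  -299.3   32. ]
```

View pics/crop1.png

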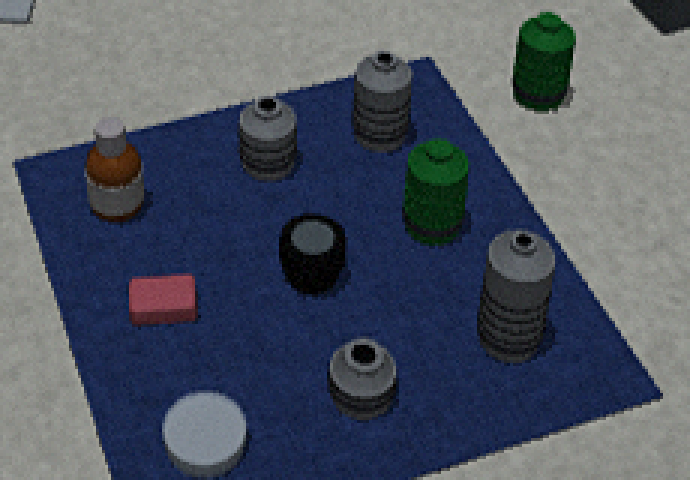

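The crop confirms each one by height and rings. The 72 is at side (377,322), crop (518,295). The 58 is at crop (383,100), the 44 at (268,137) and the 30 at (363,375), and all four are steel-coloured. The green ones at crop (436,190) and (545,60) are the look-alikes to leave alone. The pad spacing measures 74.7 mm, which agrees with the 75 mm given.

```bash
cat >> h.py <<'E'
def go(t,xdir=None):
    s=arm.sense();Q=R.from_quat(s['orientation']);d=Q.inv().apply(np.array(t)-s['tool_pos'])/1000
    xd=np.degrees(np.arctan2(*Q.as_matrix()[[1,0],0]))
    z=Q.as_matrix()[:,2]
    D=np.array([np.cos(np.radians(65)),np.sin(np.radians(65)),0]) if xdir is None else np.array([np.cos(np.radians(xdir)),np.sin(np.radians(xdir)),0])
    T=R.from_matrix(np.c_[D,np.cross([0,0,-1],D),[0,0,-1]])
    print('t',round(s['time'],2),'pos',s['tool_pos'],'xdir',round(xd,2),'tilt',np.degrees(z[:2]),'shift m',[round(float(a),4) for a in d],'rot',(Q.inv()*T).as_rotvec(degrees=True),'w',round(s['grip_width'],1),'F',s['contact_force'],'gf',s['grip_force'])
E
python3 -c "
from h import *
go([620,-297,140])"
```

```text
t 0.15 pos [ 235.3 -605.   191.8] xdir 21.25 tilt [-0.   0.1] shift m [0.4702, -0.1475, 0.052] rot [ -0.1  -0.  -43.8] w 85.2 F [-0.1  0.4  0.2] gf 0.0
```

```bash
python3 -m handwheel '[{"xyz":[0.47,-0.147,0.052],"delta_rot":[0,0,-44]},{"xyz":[0.47,-0.147,0.052],"delta_rot":[0,0,-44]},{"xyz":[0.47,-0.147,0.052],"delta_rot":[0,0,-44]},{"xyz":[0.47,-0.147,0.052],"delta_rot":[0,0,-44]},{"xyz":[0.47,-0.147,0.052],"delta_rot":[0,0,-44]},{"xyz":[0.47,-0.147,0.052],"delta_rot":[0,0,-44]},{"xyz":[0.47,-0.147,0.052],"delta_rot":[0,0,-44]},{"xyz":[0.47,-0.147,0.052],"delta_rot":[0,0,-44]},{"xyz":[0.47,-0.147,0.052],"delta_rot":[0,0,-44]},{"xyz":[0.47,-0.147,0.052],"delta_rot":[0,0,-44]},{"xyz":[0.47,-0.147,0.052],"delta_rot":[0,0,-44]},{"xyz":[0.47,-0.147,0.052],"delta_rot":[0,0,-44]}]' 70 40
cat > look.py <<'E'
from h import *
import sys
from scipy.optimize import minimize
def sil(n,x,y,h,s,z0=2):
    a=np.linspace(0,2*np.pi,24,endpoint=False);C=np.c_[np.cos(a),np.sin(a)]
    m=np.zeros((420,560),np.uint8)
    pts=[]
    rings=((14.5,0),(14.5,5),(16,5),(16,h-10))
    P=np.array([proj(n,[x+r*c[0],y+r*c[1],z0+z],s) for r,z in rings for c in C],np.float32)
    cv2.fillConvexPoly(m,np.round(cv2.convexHull(P)*16).astype(int),1,shift=4)
    return m
# wrist look: objective of height h near x,y
def find(n,h,x,y,z0=2,tag=None):
    s=arm.sense();im=arm.get_image(n)
    rs=arm.cut_out('objective_%d'%h,n)
    best=None
    for r in rs:
        m=np.array(r['region']);c=np.array([m.nonzero()[1].mean(),m.nonzero()[0].mean()])
        d=np.linalg.norm(c-proj(n,[x,y,z0+h/2],s)); print('cand',round(r['p'],2),c,m.sum(),round(d,1))
        if best is None or d<best[0]:best=(d,m)
    if tag: cv2.imwrite('pics/%s.png'%tag,im[:,:,::-1])
    if best is None:print('none');return
    m=best[1]
    def cost(p):
        k=sil(n,*p,h,s,z0)>0;return -(k&m).sum()/(k|m).sum()
    q=minimize(cost,[x,y],method='Nelder-Mead',options=dict(initial_simplex=[[x,y],[x+6,y],[x,y+6]],xatol=.1,fatol=1e-4))
    print('fit',q.x,'IoU',-q.fun);return q.x
if __name__=='__main__':
    h,x,y=map(float,sys.argv[1:4]);find('wrist',int(h),x,y,tag=sys.argv[4] if len(sys.argv)>4 else None);go([x,y,140])
E
python3 look.py 72 620 -297 w1
```

```text
time: 1.15
tool_pos: [622.0, -295.6, 140.1]
orientation: [0.842, 0.54, 0.0, -0.001]
contact_force: [-0.7, 0.2, 0.1]
grip_width: 61.9
grip_force: 0.0
cand 0.83 [209.1 229.2] 872 71.7
cand 0.83 [211.7  45.9] 1376 170.6
cand 0.79 [241.6 119.6] 1192 91.1
cand 0.77 [318.   12.1] 931 196.3
cand 0.71 [149.3  80. ] 1114 177.3
cand 0.63 [280.6 202.4] 1525 4.7
cand 0.37 [ 78.3 125.2] 1166 213.0Traceback (most recent call last):
  File "look.py", line 29, in <module>
    h,x,y=map(float,sys.argv[1:4]);find('wrist',int(h),x,y,tag=sys.argv[4] if len(sys.argv)>4 else None);go([x,y,140])
                                   ~~~~^^^^^^^^^^^^^^^^^^^^^^^^^^^^^^^^^^^^^^^^^^^^^^^^^^^^^^^^^^^^^^^^^
  File "look.py", line 26, in find
    q=minimize(cost,[x,y],method='Nelder-Mead',options=dict(initial_simplex=[[x,y],[x+6,y],[x,y+6]],xatol=.1,fatol=1e-4))
    res = _minimize_neldermead(fun, x0, args, callback, bounds=bounds,
                               **options)
    fsim[j] = func(sim[j])
              ~~~~^^^^^^^^
    fx = function(np.copy(x), *(wrapper_args + args))
  File "look.py", line 25, in cost
    k=sil(n,*p,h,s,z0)>0;return -(k&m).sum()/(k|m).sum()
      ~~~^^^^^^^^^^^^^
  File "look.py", line 9, in sil
    P=np.array([proj(n,[x+r*c[0],y+r*c[1],z0+z],s) for r,z in rings for c in C],np.float32)
                ~~~~^^^^^^^^^^^^^^^^^^^^^^^^^^^^^^
  File "h.py", line 18, in proj
    f,cx,cy,M=cam(n,s); v=M[:3,:3].T@(np.array(p)-M[:3,3])*[1,-1,-1]
              ~~~^^^^^
  File "h.py", line 6, in cam
    c=arm.camera_info(n); f=210/np.tan(np.radians(c['fov_y'])/2)
ValueError: time passes only in moves, steps and waits
```

```bash
sed -i "s/c=arm.camera_info(n); f/c=CI[n]; f/; s/^np.set_print.*/&\nCI={n:arm.camera_info(n) for n in('side','top','wrist')}/" h.py
sed -i 's/(16,h-10))/(16,h-10),(8,h))/' look.py
cat > all.py <<'E'
from look import *
s=arm.sense();im=arm.get_image('wrist');cv2.imwrite('pics/w1.png',im[:,:,::-1])
rs=arm.cut_out('objective_72','wrist')
for h,x,y in((72,620,-297),(30,543,-299),(58,626,-145),(44,559,-142)):
    c0=proj('wrist',[x,y,2+h/2],s)
    b=min(rs,key=lambda r:np.linalg.norm(np.argwhere(r['region'])[:,::-1].mean(0)-c0));m=np.array(b['region'])
    def cost(p):
        k=sil('wrist',*p,h,s)>0;return -(k&m).sum()/(k|m).sum()
    q=minimize(cost,[x,y],method='Nelder-Mead',options=dict(initial_simplex=[[x,y],[x+6,y],[x,y+6]],xatol=.1,fatol=1e-4))
    print(h,c0,np.argwhere(m)[:,::-1].mean(0),m.sum(),'fit',q.x,'IoU',-q.fun)
go([620,-297,140])
E
python3 all.py
```

```text
72 [275.5 215.2] [280.3 214.1] 1545 fit [ 624.9 -296.2] IoU 0.9466911764705882
30 [207.4 240. ] [208.4 238.1] 867 fit [ 544.2 -298.2] IoU 0.940347071583514
58 [211.5  59.6] [212.9  56.5] 1280 fit [ 628.5 -143.7] IoU 0.8901251738525731
44 [149.   91.8] [149.9  89.4] 1178 fit [ 560.6 -140.2] IoU 0.9647829647829648
t 1.35 pos [ 621.3 -295.7  139.9] xdir 65.51 tilt [-0.1  0.1] shift m [-0.0017, -0.0006, -0.0001] rot [-0.1 -0.   0.5] w 62.0 F [-0.1 -0.3 -0.6] gf 0.0
```

View pics/w1.png

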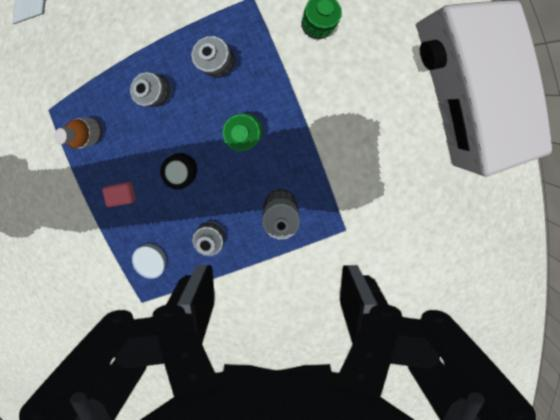

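The wrist view shows the 72 at (281,215) with its nose hole at (282,226), the 30 at (208,239), the 44 at (149,89) and the 58 at (212,56), with green at (241,131). As a check, I'll back-project the nose holes.

Run:
```python
from h import *
s=arm.sense()
for h,p in((72,(281.5,226)),(30,(207,242)),(44,(141,88)),(58,(208,50))): print(h,world('wrist',p,h+2,s))
go([624,-296.3,20])
```

```text
72 [ 619.8 -306.3   74. ]
30 [ 541.1 -305.5   32. ]
44 [ 556.7 -149.4   46. ]
58 [ 625.6 -152.9   60. ]
t 1.35 pos [ 621.3 -295.7  139.9] xdir 65.51 tilt [-0.1  0.1] shift m [0.0005, 0.003, 0.1199] rot [-0.1 -0.   0.5] w 62.0 F [-0.1 -0.3 -0.6] gf 0.0
```

```bash
cat >> all.py <<'E'
    
v=im[:,:,::-1].copy()
for r in rs:
    cv2.drawContours(v,cv2.findContours(np.array(r['region']).astype(np.uint8),0,1)[0],-1,(0,255,255),1)
k=sil('wrist',620,-297,72,s);cv2.drawContours(v,cv2.findContours(k,0,1)[0],-1,(0,0,255),1)
cv2.circle(v,tuple(int(a) for a in proj('wrist',[620,-297,74],s)),2,(255,0,0),-1)
cv2.imwrite('pics/w2.png',cv2.resize(v[0:270,40:400],None,fx=2,fy=2))
E
python3 all.py
```

```text
72 [277.1 203.5] [281.7 202.2] 1477 fit [ 625.4 -295.3] IoU 0.9162531017369727
30 [208.5 230.1] [209.6 228.9] 819 fit [ 544.2 -298.8] IoU 0.8759358288770054
58 [211.6  48.3] [212.4  45.4] 1366 fit [ 628.1 -144.5] IoU 0.9348869088416724
44 [149.1  81.5] [150.1  79.4] 1116 fit [ 560.2 -140.4] IoU 0.9155045118949959
t 1.45 pos [ 619.  -300.2  140.3] xdir 65.14 tilt [-0.1 -0.1] shift m [0.0033, -0.0004, 0.0003] rot [-0.1  0.1  0.1] w 61.9 F [-0.2 -1.1 -0.9] gf 0.0
```

View pics/w2.png

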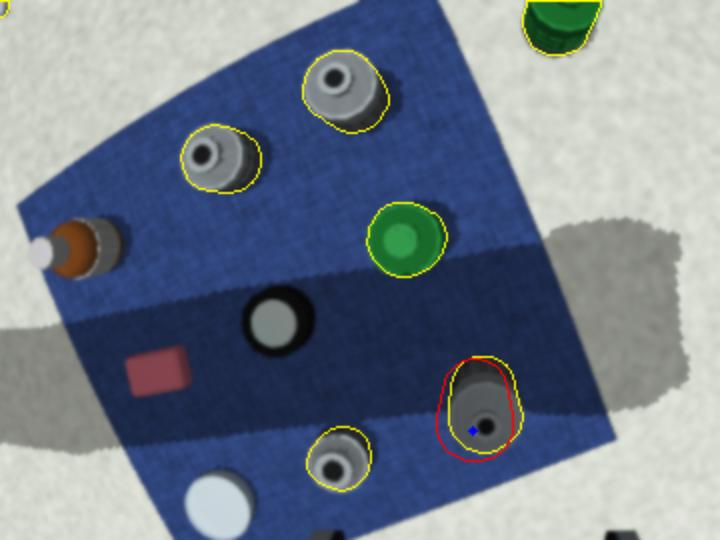

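The arm was still settling, which explains the mismatch. The fits repeat and agree with the top view along tool x. The yellow outlines sit on the objectives, with the 72 at crop (485,405).

```bash
python3 -m handwheel '[{"xyz":[0.004,0.002,0.03]},{"xyz":[0.004,0.002,0.06]},{"xyz":[0.004,0.002,0.09]},{"xyz":[0.004,0.002,0.12]},{"xyz":[0.004,0.002,0.12]},{"xyz":[0.004,0.002,0.12]},{"xyz":[0.004,0.002,0.12]}]'; python3 -c "
from h import *
go([624,-295.5,20])"
```

```text
t 1.45 pos [ 619.  -300.2  140.3] xdir 65.14 tilt [-0.1 -0.1] shift m [0.0066, 0.0027, 0.1203] rot [-0.1  0.1  0.1] w 61.9 F [-0.2 -1.1 -0.9] gf 0.0$[0]: bad value
```

Each row needs delta_rot.

```bash
python3 -m handwheel '[{"xyz":[0.004,0.002,0.03],"delta_rot":[0,0,0]},{"xyz":[0.004,0.002,0.06],"delta_rot":[0,0,0]},{"xyz":[0.004,0.002,0.09],"delta_rot":[0,0,0]},{"xyz":[0.004,0.002,0.12],"delta_rot":[0,0,0]},{"xyz":[0.004,0.002,0.12],"delta_rot":[0,0,0]},{"xyz":[0.004,0.002,0.12],"delta_rot":[0,0,0]},{"xyz":[0.004,0.002,0.12],"delta_rot":[0,0,0]}]'; python3 -c "
from h import *
go([624,-295.5,20])"
```

```text
time: 2.03
tool_pos: [624.2, -297.9, 22.7]
orientation: [0.843, 0.538, 0.0, 0.001]
contact_force: [0.2, -1.2, 0.6]
grip_width: 62.1
grip_force: 0.0
t 2.03 pos [ 624.2 -297.9   22.7] xdir 65.11 tilt [ 0.1 -0.1] shift m [0.0021, -0.0012, 0.0027] rot [0.1 0.  0.1] w 62.1 F [ 0.2 -1.2  0.6] gf 0.0
```

```bash
python3 -m handwheel '[{"xyz":[0.001,0,0],"delta_rot":[0,0,0]},{"xyz":[0.001,0,0],"delta_rot":[0,0,0]},{"xyz":[0.001,0,0],"delta_rot":[0,0,0]},{"xyz":[0.001,0,0],"delta_rot":[0,0,0]},{"xyz":[0.001,0,0],"delta_rot":[0,0,0]},{"xyz":[0.001,0,0],"delta_rot":[0,0,0]}]' 255 40;python3 -m handwheel '[{"xyz":[0,0,-0.02],"delta_rot":[0,0,0]},{"xyz":[0,0,-0.05],"delta_rot":[0,0,0]},{"xyz":[0,0,-0.09],"delta_rot":[0,0,0]},{"xyz":[0,0,-0.12],"delta_rot":[0,0,0]},{"xyz":[0,0,-0.12],"delta_rot":[0,0,0]},{"xyz":[0,0,-0.12],"delta_rot":[0,0,0]}]'; python3 -c "
from h import *
go([562.4,302.3,140])"
```

```text
time: 2.53
tool_pos: [626.5, -295.6, 24.0]
orientation: [0.842, 0.539, 0.001, 0.002]
contact_force: [-0.3, 0.7, 6.6]
grip_width: 27.9
grip_force: 39.0
time: 3.03
tool_pos: [626.8, -295.6, 145.1]
orientation: [0.842, 0.539, 0.002, 0.003]
contact_force: [-0.7, 0.5, -0.3]
grip_width: -0.0
grip_force: 0.0
t 3.03 pos [ 626.8 -295.6  145.1] xdir 65.26 tilt [ 0.4 -0.2] shift m [0.516, -0.3088, 0.0029] rot [ 0.4 -0.   0.3] w -0.0 F [-0.7  0.5 -0.3] gf 0.0
```

The grasp slipped off, so I'll look.

```bash
python3 -m handwheel '[{"xyz":[0,0,0],"delta_rot":[0,0,0]},{"xyz":[0,0,0],"delta_rot":[0,0,0]},{"xyz":[0,0,0],"delta_rot":[0,0,0]}]' 40; python3 all.py
```

```text
time: 3.28
tool_pos: [622.6, -294.2, 138.5]
orientation: [0.842, 0.539, -0.001, -0.002]
contact_force: [-0.2, -0.1, -0.8]
grip_width: 35.7
grip_force: 0.0
72 [276.7 205.9] [269.3 206. ] 1555 fit [ 615.4 -292.4] IoU 0.948170731707317
30 [208.3 232.5] [209.5 231. ] 846 fit [ 543.1 -299. ] IoU 0.9028815368196371
58 [210.2  50.3] [148.9  81.6] 1158 fit [ 626. -145.] IoU -0.0
44 [147.9  84. ] [148.9  81.6] 1158 fit [ 560.9 -140.1] IoU 0.9384116693679092
t 3.38 pos [ 623.1 -294.3  138.9] xdir 65.25 tilt [-0.2  0.1] shift m [-0.0038, -0.0017, -0.0011] rot [-0.2  0.   0.3] w 51.0 F [-0.5  0.5  0.4] gf 0.0
```

View pics/w1.png

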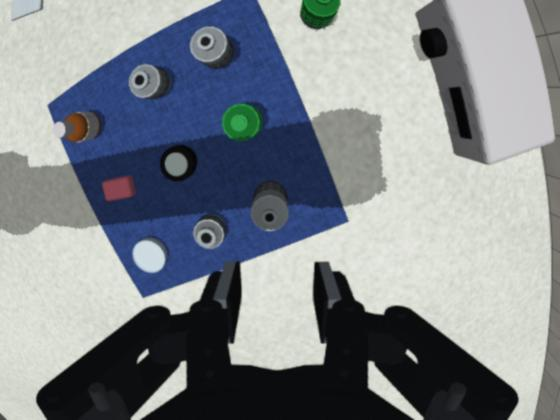

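The 72 still stands but was pushed about 10 mm along the closing line, so the fingers are about 18 mm off centre in tool x. The fingertips show at (225,265) and (330,265), lower than the TCP projection predicts. I'll check the true tip position in the side view.

Run:
```python
from h import *
s=arm.sense();im=arm.get_image('side')[:,:,::-1].copy()
Q=R.from_quat(s['orientation'])
P=lambda v:proj('side',s['tool_pos']+Q.apply(v))
v=cv2.resize(im,None,fx=3,fy=3,interpolation=3)
for p,c in(((0,0,0),(0,0,255)),((0,25,-5),(0,255,0)),((0,-25,-5),(255,255,0)),((20,0,0),(255,0,255))):
    a=P(p);print(p,a);cv2.circle(v,tuple(int(3*t+1) for t in a),3,c,-1)
c=P((0,0,0))*3
x0=int(max(0,c[0]-400));y0=int(max(0,c[1]-350));cv2.imwrite('pics/s2.png',v[y0:y0+600,x0:x0+800]);print(x0,y0)
print(proj('wrist',s['tool_pos']+Q.apply((0,25,-5)),s),proj('wrist',s['tool_pos']+Q.apply((0,-25,-5)),s),s['grip_width'])
```

```text
(0, 0, 0) [381.8 270.9]
(0, 25, -5) [401.6 268.8]
(0, -25, -5) [363.  267.6]
(20, 0, 0) [380.3 260.4]
745 462
[320.  250.2] [235.4 250.2] 50.97711263475549
```

View pics/s2.png

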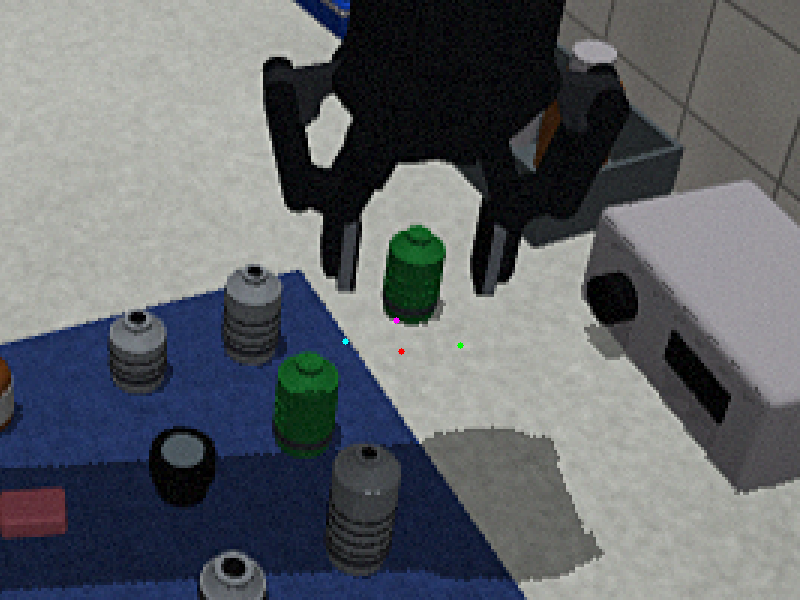

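Run:
```python
from h import *
from scipy.optimize import least_squares
s=arm.sense();Q=R.from_quat(s['orientation'])
pt=lambda n,v:proj(n,s['tool_pos']+Q.apply(v),s)
def res(p):
    dx,dy,dz,w=p;o=[]
    o+=list(pt('side',(dx-11,dy-w,dz))-[364,251]);o+=list(pt('side',(dx-11,dy+w,dz))-[408,252])
    o+=list(pt('wrist',(dx+11,dy-w,dz))-[239,263]);o+=list(pt('wrist',(dx+11,dy+w,dz))-[317,263])
    return o
r=least_squares(res,[0,0,-10,25]);print(r.x,r.fun)
```

```text
[ -0.4  -0.1 -43.3  19.4] [ 7.   0.9 -5.3  0.8 -2.7 -0.1  2.1 -0.1]
```

The tips appear to sit about 35–45 mm behind the stated TCP. That fits the failed grasp, which pinched the nose at 27.9 mm. I'll let the fingers stand still at grasp width and measure the offset properly.

```bash
python3 -m handwheel '[{"xyz":[0,0,0],"delta_rot":[0,0,0]},{"xyz":[0,0,0],"delta_rot":[0,0,0]},{"xyz":[0,0,0],"delta_rot":[0,0,0]},{"xyz":[0,0,0],"delta_rot":[0,0,0]},{"xyz":[0,0,0],"delta_rot":[0,0,0]},{"xyz":[0,0,0],"delta_rot":[0,0,0]}]' 90
python3 - <<'E'
from h import *
s=arm.sense();a=arm.get_image('wrist')[:,:,::-1].copy();b=arm.get_image('side')[:,:,::-1].copy()
Q=R.from_quat(s['orientation']);w=s['grip_width']/2;print(s['grip_width'],s['tool_pos'],Q.apply([1,0,0]))
A=cv2.resize(a[180:380,180:380],None,fx=2,fy=2,interpolation=2);B=cv2.resize(b[160:300,310:450],(400,400),interpolation=2)
for dz,c in((0,(0,0,255)),(-20,(0,255,255)),(-40,(0,255,0)),(-60,(255,0,255))):
    for y in(-w,w):
        p=(proj('wrist',s['tool_pos']+Q.apply((11,y,dz)),s)-180)*2;cv2.circle(A,tuple(int(t) for t in p),2,c,-1)
        p=(proj('side',s['tool_pos']+Q.apply((-11,y,dz)))-[310,160])*400/140;cv2.circle(B,tuple(int(t) for t in p),2,c,-1)
cv2.imwrite('pics/c3.png',np.hstack([A,B]))
E
```

```text
time: 3.93
tool_pos: [624.3, -294.8, 141.0]
orientation: [0.842, 0.539, 0.0, 0.0]
contact_force: [-0.5, -0.3, 0.3]
grip_width: 55.1
grip_force: 0.0
55.127383123526855 [ 624.3 -294.8  141. ] [0.4 0.9 0. ]
```

View pics/c3.png

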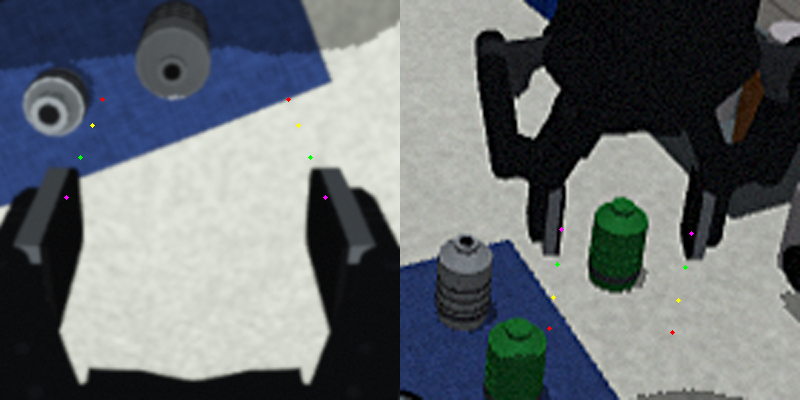

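The tips clearly sit about 45 mm behind the stated TCP at this opening, shown in the left half at (80,170) and (310,168) and in the right half at (550,253). There is no sideways offset. I'll command z about 40 mm lower than nominal, with force checks. The 72 moved, so I'll locate it again.

```bash
python3 all.py; python3 -c "
from h import *
go([615.4,-292.4,-20])"
```

```text
72 [274.2 205.3] [266.3 205.4] 1449 fit [ 614. -292.] IoU 0.8977695167286245
30 [206.5 231.9] [207.8 230. ] 822 fit [ 544.6 -298. ] IoU 0.8876889848812095
58 [208.2  51.1] [209.7  48.1] 1390 fit [ 628.8 -143.9] IoU 0.9579310344827586
44 [146.4  84.5] [147.7  81.9] 1125 fit [ 560.9 -140.6] IoU 0.9228876127973749
t 4.13 pos [ 624.3 -294.8  141. ] xdir 65.25 tilt [ 0. -0.] shift m [-0.0038, -0.003, 0.001] rot [ 0.  -0.   0.2] w 55.1 F [0.  0.2 0.6] gf 0.0
t 4.13 pos [ 624.3 -294.8  141. ] xdir 65.25 tilt [ 0. -0.] shift m [-0.0016, -0.0091, 0.161] rot [ 0.  -0.   0.2] w 55.1 F [0.  0.2 0.6] gf 0.0
```

```bash
python3 -m handwheel '[{"xyz":[-0.002,-0.010,0.01],"delta_rot":[0,0,0]},{"xyz":[-0.002,-0.010,0.04],"delta_rot":[0,0,0]},{"xyz":[-0.002,-0.010,0.07],"delta_rot":[0,0,0]},{"xyz":[-0.002,-0.010,0.1],"delta_rot":[0,0,0]},{"xyz":[-0.002,-0.010,0.13],"delta_rot":[0,0,0]},{"xyz":[-0.002,-0.010,0.16],"delta_rot":[0,0,0]},{"xyz":[-0.002,-0.010,0.16],"delta_rot":[0,0,0]},{"xyz":[-0.002,-0.010,0.16],"delta_rot":[0,0,0]},{"xyz":[-0.002,-0.010,0.16],"delta_rot":[0,0,0]}]' 70; python3 -m handwheel '[{"xyz":[0,0,0],"delta_rot":[0,0,0]},{"xyz":[0,0,0],"delta_rot":[0,0,0]},{"xyz":[0,0,0],"delta_rot":[0,0,0]},{"xyz":[0,0,0],"delta_rot":[0,0,0]},{"xyz":[0,0,0],"delta_rot":[0,0,0]},{"xyz":[0,0,0],"delta_rot":[0,0,0]},{"xyz":[0,0,0],"delta_rot":[0,0,0]}]' 255 50
```

```text
time: 4.88
tool_pos: [615.8, -292.9, -17.5]
orientation: [0.842, 0.539, 0.001, 0.001]
contact_force: [0.4, -0.0, 0.9]
grip_width: 62.2
grip_force: 0.0
time: 5.47
tool_pos: [616.5, -293.3, -16.2]
orientation: [0.842, 0.539, 0.001, 0.002]
contact_force: [-0.2, 0.0, 6.9]
grip_width: 31.2
grip_force: 49.7
```

```bash
python3 -m handwheel '[{"xyz":[0,0,-0.01],"delta_rot":[0,0,0]},{"xyz":[0,0,-0.03],"delta_rot":[0,0,0]},{"xyz":[0,0,-0.06],"delta_rot":[0,0,0]},{"xyz":[0,0,-0.09],"delta_rot":[0,0,0]},{"xyz":[0,0,-0.12],"delta_rot":[0,0,0]},{"xyz":[0,0,-0.12],"delta_rot":[0,0,0]},{"xyz":[0,0,-0.12],"delta_rot":[0,0,0]},{"xyz":[0,0,-0.12],"delta_rot":[0,0,0]}]'; python3 -c "
from h import *
go([562.4,302.3,100])"
```

```text
time: 6.13
tool_pos: [613.0, -292.0, 100.0]
orientation: [0.842, 0.539, -0.001, -0.001]
contact_force: [0.0, 0.4, -2.1]
grip_width: 30.6
grip_force: 49.8
t 6.13 pos [ 613. -292.  100.] xdir 65.25 tilt [-0.1  0. ] shift m [0.5185, -0.2948, 0.0005] rot [-0.1  0.   0.2] w 30.6 F [ 0.   0.4 -2.1] gf 49.84871327877045
```

```bash
python3 -c "
from h import *
go([580,127,170])"
```

```text
t 6.13 pos [ 613. -292.  100.] xdir 65.25 tilt [-0.1  0. ] shift m [0.3666, -0.2056, -0.0697] rot [-0.1  0.   0.2] w 30.6 F [ 0.   0.4 -2.1] gf 49.84871327877045
```

```bash
python3 -m handwheel '[{"xyz":[0.03,-0.016,-0.006],"delta_rot":[0,0,0]},{"xyz":[0.067,-0.036,-0.014],"delta_rot":[0,0,0]},{"xyz":[0.1,-0.057,-0.02],"delta_rot":[0,0,0]},{"xyz":[0.134,-0.077,-0.027],"delta_rot":[0,0,0]},{"xyz":[0.167,-0.095,-0.033],"delta_rot":[0,0,0]},{"xyz":[0.2,-0.113,-0.04],"delta_rot":[0,0,0]},{"xyz":[0.234,-0.131,-0.046],"delta_rot":[0,0,0]},{"xyz":[0.267,-0.15,-0.052],"delta_rot":[0,0,0]},{"xyz":[0.3,-0.168,-0.058],"delta_rot":[0,0,0]},{"xyz":[0.334,-0.187,-0.064],"delta_rot":[0,0,0]},{"xyz":[0.357,-0.2,-0.068],"delta_rot":[0,0,0]},{"xyz":[0.367,-0.206,-0.07],"delta_rot":[0,0,0]}]';  python3 -m handwheel '[{"xyz":[0,0,0],"delta_rot":[0,0,0]},{"xyz":[0,0,0],"delta_rot":[0,0,0]},{"xyz":[0,0,0],"delta_rot":[0,0,0]},{"xyz":[0,0,0],"delta_rot":[0,0,0]},{"xyz":[0,0,0],"delta_rot":[0,0,0]}]'
cat > pads.py <<'E'
from h import *
s=arm.sense();im=arm.get_image('wrist');v=im[:,:,::-1].copy()
g=v.max(2)
for p in([562.4,302.3,9],[530.7,234.6,9],[499.3,166.7,9],[467.7,99.1,9]):
    c=proj('wrist',p,s);x,y=(int(round(t)) for t in c)
    if not(0<x<560 and 0<y<420):continue
    n,l,st,ce=cv2.connectedComponentsWithStats((g<60).astype(np.uint8))
    k=[i for i in range(1,n) if np.linalg.norm(ce[i]-c)<25 and 300<st[i,4]<5000]
    for i in k: print(p,'->',world('wrist',ce[i],9,s),st[i,2:5])
    cv2.circle(v,(x,y),2,(0,0,255),-1)
cv2.imwrite('pics/p1.png',v);go(s['tool_pos'])
E
python3 pads.py
```

```text
time: 7.13
tool_pos: [577.7, 134.3, 169.2]
orientation: [0.84, 0.543, -0.001, -0.003]
contact_force: [-0.4, 0.5, -1.9]
grip_width: 31.0
grip_force: 50.0
time: 7.55
tool_pos: [581.1, 123.9, 170.0]
orientation: [0.843, 0.537, -0.001, 0.0]
contact_force: [-0.7, -0.0, -2.0]
grip_width: 30.7
grip_force: 50.0
[562.4, 302.3, 9] -> [564.4 303.1   9. ] [  39   38 1169]
[530.7, 234.6, 9] -> [533.  235.9   9. ] [  39   39 1205]
[499.3, 166.7, 9] -> [501.7 168.7   9. ] [  38   39 1124]
[467.7, 99.1, 9] -> [470.2 101.    9. ] [ 36  35 964]
t 7.6 pos [581.1 124.5 170.3] xdir 65.03 tilt [-0.  -0.1] shift m [-0.0006, 0.0003, 0.0003] rot [-0.   0.1  0. ] w 30.7 F [ 0.1  0.5 -2.1] gf 50.045780539512634
```

View pics/p1.png

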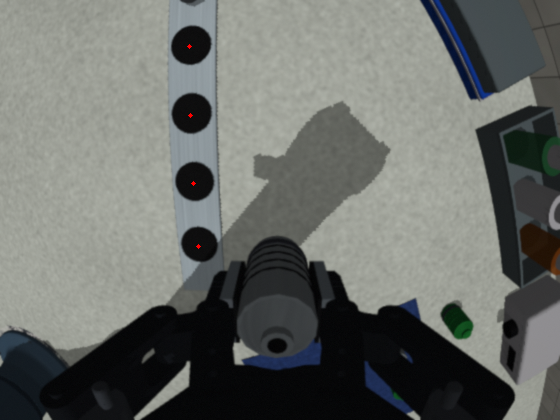

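The wrist view shows pads 1 to 4 at (190,45), (190,115), (194,183) and (198,245). The 72 is held upright, with its nose hole at (277,345). The pads agree with the top view to about 2.5 mm. I'll check where the objective sits in the hand.

```bash
cat > held.py <<'E'
from look import *
# held offset in tool frame: height h, base zb above TCP
def held(h,zb):
    s=arm.sense();im=arm.get_image('wrist');rs=arm.cut_out('objective_%d'%h,'wrist')
    t=s['tool_pos'];Q=R.from_quat(s['orientation']);c0=proj('wrist',t+[0,0,zb+h/2],s)
    b=min(rs,key=lambda r:np.linalg.norm(np.argwhere(r['region'])[:,::-1].mean(0)-c0));m=np.array(b['region']);
    # compare nose+upper region columns only where visible
    def cost(p):
        q=Q.apply([p[0],p[1],0]);k=sil('wrist',t[0]+q[0],t[1]+q[1],h,s,t[2]+p[2])>0;return -(k&m).sum()/(k|m).sum()
    q=minimize(cost,[0,0,zb],method='Nelder-Mead',options=dict(initial_simplex=[[0,0,zb],[5,0,zb],[0,5,zb],[0,0,zb+6]],xatol=.1,fatol=1e-4))
    print(c0,np.argwhere(m)[:,::-1].mean(0),m.sum(),'held xy zb',q.x,-q.fun)
if __name__=='__main__':
    held(int(sys.argv[1]),float(sys.argv[2]));go([float(a) for a in sys.argv[3:6]])
E
python3 held.py 72 19 563.4 302.7 50;python3 -c "
from h import *
s=arm.sense();Q=R.from_quat(s['orientation']);t=s['tool_pos']
print(Q.inv().apply(world('wrist',(277,345),t[2]+19+72,s)-t))"
```

```text
[277.8 295.7] [276.5 299.5] 7756 held xy zb [-1.3 -0.6 14.4] 0.9807275047862157
t 7.7 pos [581.1 125.7 170.7] xdir 65.12 tilt [-0. -0.] shift m [0.1532, -0.0905, 0.1207] rot [-0.   0.   0.1] w 30.7 F [ 0.2 -0.2 -2.3] gf 50.0458037853241
[  1.6  -0.3 -91. ]
```

```bash
python3 -m handwheel '[{"xyz":[0.035,-0.02,0.01],"delta_rot":[0,0,0]},{"xyz":[0.07,-0.042,0.03],"delta_rot":[0,0,0]},{"xyz":[0.105,-0.063,0.05],"delta_rot":[0,0,0]},{"xyz":[0.14,-0.083,0.07],"delta_rot":[0,0,0]},{"xyz":[0.154,-0.09,0.1],"delta_rot":[0,0,0]},{"xyz":[0.154,-0.09,0.13],"delta_rot":[0,0,0]},{"xyz":[0.154,-0.09,0.155],"delta_rot":[0,0,0]},{"xyz":[0.154,-0.09,0.165],"delta_rot":[0,0,0]},{"xyz":[0.154,-0.09,0.165],"delta_rot":[0,0,0]},{"xyz":[0.154,-0.09,0.165],"delta_rot":[0,0,0]},{"xyz":[0.154,-0.09,0.165],"delta_rot":[0,0,0]},{"xyz":[0.154,-0.09,0.165],"delta_rot":[0,0,0]}]'; python3 -c "
from h import *
go([563.4,302.7,-8])"
```

```text
time: 8.7
tool_pos: [566.1, 305.4, 8.6]
orientation: [0.843, 0.539, 0.003, 0.0]
contact_force: [0.9, 0.8, -2.2]
grip_width: 31.0
grip_force: 49.9
t 8.7 pos [566.1 305.4   8.6] xdir 65.18 tilt [0.3 0.1] shift m [-0.0036, -0.0014, 0.0166] rot [ 0.2 -0.2  0.2] w 31.0 F [ 0.9  0.8 -2.2] gf 49.918901324272156
```

```bash
python3 -m handwheel '[{"xyz":[0,0,0.003],"delta_rot":[0,0,0]},{"xyz":[0,0,0.006],"delta_rot":[0,0,0]},{"xyz":[0,0,0.009],"delta_rot":[0,0,0]},{"xyz":[0,0,0.009],"delta_rot":[0,0,0]},{"xyz":[0,0,0.009],"delta_rot":[0,0,0]},{"xyz":[0,0,0.009],"delta_rot":[0,0,0]}]'; python3 -c "
from h import *
go([563.4,302.7,-8])"
```

```text
time: 9.2
tool_pos: [563.5, 304.7, -3.2]
orientation: [0.842, 0.539, -0.0, -0.0]
contact_force: [-0.5, -0.3, -1.8]
grip_width: 31.2
grip_force: 49.9
t 9.2 pos [563.5 304.7  -3.2] xdir 65.25 tilt [-0. -0.] shift m [-0.0018, 0.0007, 0.0048] rot [-0.   0.   0.3] w 31.2 F [-0.5 -0.3 -1.8] gf 49.91911232471466
```

```bash
for z in 1; do python3 -m handwheel '[{"xyz":[-0.001,0,0.001],"delta_rot":[0,0,0]},{"xyz":[-0.001,0,0.003],"delta_rot":[0,0,0]},{"xyz":[-0.001,0,0.004],"delta_rot":[0,0,0]},{"xyz":[-0.001,0,0.004],"delta_rot":[0,0,0]}]'; done; python3 -m handwheel '[{"xyz":[0,0,0.001],"delta_rot":[0,0,0]},{"xyz":[0,0,0.002],"delta_rot":[0,0,0]},{"xyz":[0,0,0.002],"delta_rot":[0,0,0]}]'
```

```text
time: 9.53
tool_pos: [562.9, 303.5, -7.5]
orientation: [0.842, 0.539, -0.0, -0.0]
contact_force: [-0.6, -0.5, -3.1]
grip_width: 30.9
grip_force: 49.9
time: 9.78
tool_pos: [563.3, 303.9, -9.1]
orientation: [0.842, 0.539, 0.0, -0.0]
contact_force: [0.6, -0.4, -1.6]
grip_width: 30.7
grip_force: 50.2
```

```bash
python3 -m handwheel '[{"xyz":[-0.001,0,0.001],"delta_rot":[0,0,0]},{"xyz":[-0.001,0,0.002],"delta_rot":[0,0,0]},{"xyz":[-0.001,0,0.002],"delta_rot":[0,0,0]}]';python3 -m handwheel '[{"xyz":[0,0,0.001],"delta_rot":[0,0,0]},{"xyz":[0,0,0.002],"delta_rot":[0,0,0]},{"xyz":[0,0,0.002],"delta_rot":[0,0,0]}]'
```

```text
time: 10.03
tool_pos: [563.4, 304.0, -9.2]
orientation: [0.842, 0.539, 0.001, -0.0]
contact_force: [-1.7, -1.2, 4.8]
grip_width: 30.7
grip_force: 50.7
time: 10.28
tool_pos: [563.5, 304.0, -9.3]
orientation: [0.842, 0.539, 0.001, 0.0]
contact_force: [-5.2, -2.3, 14.1]
grip_width: 30.7
grip_force: 51.6
```

Contact is at z = −9.2, as computed. I'll ease off, release and rise.

```bash
python3 -m handwheel '[{"xyz":[0,0,-0.003],"delta_rot":[0,0,0]},{"xyz":[0,0,-0.003],"delta_rot":[0,0,0]}]'; python3 -m handwheel '[{"xyz":[0,0,0],"delta_rot":[0,0,0]},{"xyz":[0,0,0],"delta_rot":[0,0,0]},{"xyz":[0,0,0],"delta_rot":[0,0,0]},{"xyz":[0,0,0],"delta_rot":[0,0,0]},{"xyz":[0,0,0],"delta_rot":[0,0,0]}]' 80; python3 -m handwheel '[{"xyz":[0,0,-0.02],"delta_rot":[0,0,0]},{"xyz":[0,0,-0.05],"delta_rot":[0,0,0]},{"xyz":[0,0,-0.09],"delta_rot":[0,0,0]},{"xyz":[0,0,-0.13],"delta_rot":[0,0,0]},{"xyz":[0,0,-0.15],"delta_rot":[0,0,0]}]'; python3 -c "
from h import *
go([628,-144,130])"
```

```text
time: 10.45
tool_pos: [563.5, 303.2, -9.2]
orientation: [0.842, 0.539, 0.001, 0.0]
contact_force: [-0.6, 0.5, 13.3]
grip_width: 30.8
grip_force: 51.4
time: 10.87
tool_pos: [562.7, 302.7, -10.4]
orientation: [0.842, 0.539, -0.0, -0.0]
contact_force: [0.0, 0.1, -0.4]
grip_width: 58.6
grip_force: 0.0
time: 11.28
tool_pos: [565.3, 304.8, 145.5]
orientation: [0.842, 0.539, 0.004, 0.0]
contact_force: [0.6, 0.0, 0.8]
grip_width: 58.5
grip_force: 0.0
t 11.28 pos [565.3 304.8 145.5] xdir 65.26 tilt [0.4 0.2] shift m [-0.3815, 0.2447, 0.0141] rot [ 0.3 -0.4  0.3] w 58.5 F [0.6 0.  0.8] gf 0.0
```

```bash
python3 -m handwheel '[{"xyz":[-0.03,0.019,0],"delta_rot":[0,0,0]},{"xyz":[-0.064,0.042,0],"delta_rot":[0,0,0]},{"xyz":[-0.098,0.064,0],"delta_rot":[0,0,0]},{"xyz":[-0.132,0.086,0],"delta_rot":[0,0,0]},{"xyz":[-0.166,0.108,0],"delta_rot":[0,0,0]},{"xyz":[-0.2,0.13,0],"delta_rot":[0,0,0]},{"xyz":[-0.234,0.152,0],"delta_rot":[0,0,0]},{"xyz":[-0.268,0.174,0],"delta_rot":[0,0,0]},{"xyz":[-0.302,0.196,0],"delta_rot":[0,0,0]},{"xyz":[-0.336,0.218,0],"delta_rot":[0,0,0]},{"xyz":[-0.364,0.236,0],"delta_rot":[0,0,0]},{"xyz":[-0.378,0.246,0],"delta_rot":[0,0,0]}]'; python3 -m handwheel '[{"xyz":[0,0,0],"delta_rot":[0,0,0]},{"xyz":[0,0,0],"delta_rot":[0,0,0]},{"xyz":[0,0,0],"delta_rot":[0,0,0]},{"xyz":[0,0,0],"delta_rot":[0,0,0]},{"xyz":[0,0,0],"delta_rot":[0,0,0]},{"xyz":[0,0,0],"delta_rot":[0,0,0]}]' 70; python3 -c "
from look import *
find('wrist',58,628.4,-144)
go([627.5,-143.8,-25])"
```

```text
time: 12.28
tool_pos: [627.3, -151.6, 139.6]
orientation: [0.844, 0.536, -0.001, 0.002]
contact_force: [-0.1, -0.7, -0.3]
grip_width: 58.6
grip_force: 0.0
time: 12.78
tool_pos: [628.1, -141.3, 140.0]
orientation: [0.841, 0.54, 0.0, -0.0]
contact_force: [0.4, 0.9, 0.3]
grip_width: 61.6
grip_force: 0.0
cand 0.87 [305.3 266.7] 1286 69.8
cand 0.83 [278.6 202.3] 1350 0.5
cand 0.81 [267.7 340.3] 632 138.7
cand 0.8 [380.5 160.7] 1282 109.6
cand 0.77 [214.2 223.7] 1118 68.4
fit [ 628.4 -143.1] IoU 0.9619799139167863
t 12.88 pos [ 628.  -142.2  140. ] xdir 65.35 tilt [0. 0.] shift m [-0.0017, 0.0002, 0.165] rot [ 0.  -0.   0.3] w 62.3 F [-0.   0.3 -0.4] gf 0.0
```

```bash
python3 -m handwheel '[{"xyz":[0,0,0.02],"delta_rot":[0,0,0]},{"xyz":[0,0,0.055],"delta_rot":[0,0,0]},{"xyz":[0,0,0.09],"delta_rot":[0,0,0]},{"xyz":[0,0,0.12],"delta_rot":[0,0,0]},{"xyz":[0,0,0.145],"delta_rot":[0,0,0]},{"xyz":[0,0,0.16],"delta_rot":[0,0,0]},{"xyz":[0,0,0.165],"delta_rot":[0,0,0]},{"xyz":[0,0,0.165],"delta_rot":[0,0,0]},{"xyz":[0,0,0.165],"delta_rot":[0,0,0]}]'; python3 -m handwheel '[{"xyz":[0,0,0],"delta_rot":[0,0,0]},{"xyz":[0,0,0],"delta_rot":[0,0,0]},{"xyz":[0,0,0],"delta_rot":[0,0,0]},{"xyz":[0,0,0],"delta_rot":[0,0,0]},{"xyz":[0,0,0],"delta_rot":[0,0,0]},{"xyz":[0,0,0],"delta_rot":[0,0,0]},{"xyz":[0,0,0],"delta_rot":[0,0,0]}]' 255 50;  python3 -m handwheel '[{"xyz":[0,0,-0.01],"delta_rot":[0,0,0]},{"xyz":[0,0,-0.03],"delta_rot":[0,0,0]},{"xyz":[0,0,-0.06],"delta_rot":[0,0,0]},{"xyz":[0,0,-0.1],"delta_rot":[0,0,0]},{"xyz":[0,0,-0.14],"delta_rot":[0,0,0]},{"xyz":[0,0,-0.18],"delta_rot":[0,0,0]},{"xyz":[0,0,-0.18],"delta_rot":[0,0,0]},{"xyz":[0,0,-0.18],"delta_rot":[0,0,0]}]'; python3 -c "
from h import *
go([531.9,235.3,155])"
```

```text
time: 13.63
tool_pos: [629.4, -143.5, -23.8]
orientation: [0.842, 0.539, 0.001, 0.001]
contact_force: [0.6, -0.5, 0.2]
grip_width: 61.7
grip_force: 0.0
time: 14.22
tool_pos: [630.0, -143.8, -22.8]
orientation: [0.842, 0.539, 0.001, 0.001]
contact_force: [-0.1, 0.2, 5.6]
grip_width: 31.0
grip_force: 49.6
time: 14.88
tool_pos: [630.5, -143.8, 159.3]
orientation: [0.842, 0.539, 0.003, 0.003]
contact_force: [-0.4, -0.8, -1.8]
grip_width: 30.8
grip_force: 49.7
t 14.88 pos [ 630.5 -143.8  159.3] xdir 65.25 tilt [ 0.4 -0.1] shift m [0.3029, -0.2483, 0.0029] rot [ 0.4 -0.1  0.2] w 30.8 F [-0.4 -0.8 -1.8] gf 49.70313906669617
```

```bash
python3 -m handwheel '[{"xyz":[0.022,-0.018,0],"delta_rot":[0,0,0]},{"xyz":[0.05,-0.041,0],"delta_rot":[0,0,0]},{"xyz":[0.08,-0.065,0],"delta_rot":[0,0,0]},{"xyz":[0.11,-0.089,0],"delta_rot":[0,0,0]},{"xyz":[0.14,-0.113,0],"delta_rot":[0,0,0]},{"xyz":[0.17,-0.138,0],"delta_rot":[0,0,0]},{"xyz":[0.2,-0.162,0],"delta_rot":[0,0,0]},{"xyz":[0.23,-0.186,0],"delta_rot":[0,0,0]},{"xyz":[0.256,-0.207,0],"delta_rot":[0,0,0]},{"xyz":[0.28,-0.227,0],"delta_rot":[0,0,0]},{"xyz":[0.295,-0.239,0],"delta_rot":[0,0,0]},{"xyz":[0.303,-0.246,0],"delta_rot":[0,0,0]}]'; python3 -m handwheel '[{"xyz":[0,0,0],"delta_rot":[0,0,0]},{"xyz":[0,0,0],"delta_rot":[0,0,0]},{"xyz":[0,0,0],"delta_rot":[0,0,0]},{"xyz":[0,0,0],"delta_rot":[0,0,0]},{"xyz":[0,0,0],"delta_rot":[0,0,0]},{"xyz":[0,0,0],"delta_rot":[0,0,0]},{"xyz":[0,0,0],"delta_rot":[0,0,0]}]'
python3 - <<'E'
from look import *
s=arm.sense();q=find('wrist',72,563.4,303,9,'w5')
go([531.9,235.3,-17])
E
```

```text
time: 15.88
tool_pos: [527.6, 238.4, 153.0]
orientation: [0.841, 0.542, -0.002, -0.001]
contact_force: [0.1, 0.6, -1.7]
grip_width: 30.8
grip_force: 49.8
time: 16.47
tool_pos: [531.9, 233.8, 154.9]
orientation: [0.843, 0.538, 0.0, 0.0]
contact_force: [-0.3, 0.4, -1.7]
grip_width: 30.7
grip_force: 49.8
cand 0.85 [394.6 399.9] 250 307.4
cand 0.73 [492.8 359.6] 608 325.6
cand 0.6 [276.1 116.2] 1211 0.9
cand 0.55 [276.9 295.2] 6341 179.2
cand 0.52 [276.5 186.8] 1375 70.9
fit [563. 303.] IoU 0.94609375
t 16.57 pos [531.6 234.4 155. ] xdir 65.21 tilt [ 0. -0.] shift m [0.001, -0.0001, 0.172] rot [ 0.  -0.   0.2] w 30.7 F [ 0.7  0.9 -0. ] gf 49.78457987308502
```

View pics/w5.png

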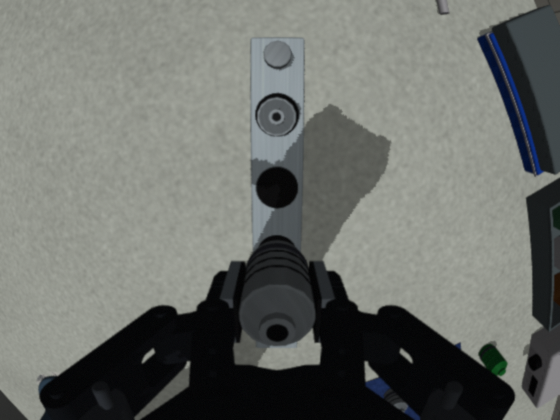

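The 72 stands centred on pad 1 at (276,116), and pad 2 at (277,187) lies ahead of the held 58. I'll lower it.

```bash
python3 -m handwheel '[{"xyz":[0.001,0,0.02],"delta_rot":[0,0,0]},{"xyz":[0.001,0,0.055],"delta_rot":[0,0,0]},{"xyz":[0.001,0,0.09],"delta_rot":[0,0,0]},{"xyz":[0.001,0,0.12],"delta_rot":[0,0,0]},{"xyz":[0.001,0,0.14],"delta_rot":[0,0,0]},{"xyz":[0.001,0,0.155],"delta_rot":[0,0,0]},{"xyz":[0.001,0,0.16],"delta_rot":[0,0,0]},{"xyz":[0.001,0,0.163],"delta_rot":[0,0,0]},{"xyz":[0.001,0,0.166],"delta_rot":[0,0,0]},{"xyz":[0.001,0,0.169],"delta_rot":[0,0,0]},{"xyz":[0.001,0,0.171],"delta_rot":[0,0,0]},{"xyz":[0.001,0,0.171],"delta_rot":[0,0,0]}]'; python3 -m handwheel '[{"xyz":[0,0,0.001],"delta_rot":[0,0,0]},{"xyz":[0,0,0.001],"delta_rot":[0,0,0]},{"xyz":[0,0,0.001],"delta_rot":[0,0,0]},{"xyz":[0,0,0.001],"delta_rot":[0,0,0]}]'
```

```text
time: 17.57
tool_pos: [532.4, 235.9, -15.5]
orientation: [0.842, 0.539, 0.001, 0.0]
contact_force: [0.1, -0.2, -1.6]
grip_width: 30.5
grip_force: 49.7
time: 17.9
tool_pos: [532.5, 235.9, -15.9]
orientation: [0.842, 0.539, 0.001, 0.0]
contact_force: [-2.3, -1.3, 5.5]
grip_width: 30.7
grip_force: 50.2
```

```bash
python3 -m handwheel '[{"xyz":[0,0,0],"delta_rot":[0,0,0]},{"xyz":[0,0,0],"delta_rot":[0,0,0]},{"xyz":[0,0,0],"delta_rot":[0,0,0]},{"xyz":[0,0,0],"delta_rot":[0,0,0]},{"xyz":[0,0,0],"delta_rot":[0,0,0]}]' 70; python3 -m handwheel '[{"xyz":[0,0,-0.015],"delta_rot":[0,0,0]},{"xyz":[0,0,-0.045],"delta_rot":[0,0,0]},{"xyz":[0,0,-0.08],"delta_rot":[0,0,0]},{"xyz":[0,0,-0.12],"delta_rot":[0,0,0]},{"xyz":[0,0,-0.15],"delta_rot":[0,0,0]},{"xyz":[0,0,-0.15],"delta_rot":[0,0,0]},{"xyz":[0,0,-0.15],"delta_rot":[0,0,0]},{"xyz":[0,0,-0.15],"delta_rot":[0,0,0]}]'; python3 -c "
from h import *
go([560,-140.8,130])"
```

```text
time: 18.32
tool_pos: [531.7, 235.6, -17.3]
orientation: [0.842, 0.539, -0.0, -0.0]
contact_force: [-0.6, 0.2, -0.4]
grip_width: 62.2
grip_force: 0.0
time: 18.98
tool_pos: [531.3, 235.1, 132.3]
orientation: [0.842, 0.539, -0.001, 0.0]
contact_force: [-0.9, 0.2, -1.2]
grip_width: 61.9
grip_force: 0.0
t 18.98 pos [531.3 235.1 132.3] xdir 65.24 tilt [-0.1 -0. ] shift m [-0.3293, 0.1835, 0.0025] rot [-0.   0.1  0.2] w 61.9 F [-0.9  0.2 -1.2] gf 0.0
```

```bash
python3 -m handwheel '[{"xyz":[-0.026,0.0145,0],"delta_rot":[0,0,0]},{"xyz":[-0.056,0.031,0],"delta_rot":[0,0,0]},{"xyz":[-0.088,0.049,0],"delta_rot":[0,0,0]},{"xyz":[-0.12,0.067,0],"delta_rot":[0,0,0]},{"xyz":[-0.152,0.085,0],"delta_rot":[0,0,0]},{"xyz":[-0.184,0.103,0],"delta_rot":[0,0,0]},{"xyz":[-0.216,0.12,0],"delta_rot":[0,0,0]},{"xyz":[-0.248,0.138,0],"delta_rot":[0,0,0]},{"xyz":[-0.278,0.155,0],"delta_rot":[0,0,0]},{"xyz":[-0.303,0.169,0],"delta_rot":[0,0,0]},{"xyz":[-0.32,0.178,0],"delta_rot":[0,0,0]},{"xyz":[-0.3295,0.1835,0],"delta_rot":[0,0,0]}]'; python3 -m handwheel '[{"xyz":[0,0,0],"delta_rot":[0,0,0]},{"xyz":[0,0,0],"delta_rot":[0,0,0]},{"xyz":[0,0,0],"delta_rot":[0,0,0]},{"xyz":[0,0,0],"delta_rot":[0,0,0]},{"xyz":[0,0,0],"delta_rot":[0,0,0]},{"xyz":[0,0,0],"delta_rot":[0,0,0]},{"xyz":[0,0,0],"delta_rot":[0,0,0]},{"xyz":[0,0,0],"delta_rot":[0,0,0]}]'; python3 -c "
from look import *
find('wrist',44,560.4,-140.4)
go([560,-140.8,-30])"
```

```text
time: 19.98
tool_pos: [557.9, -144.8, 130.0]
orientation: [0.844, 0.537, -0.002, -0.001]
contact_force: [-0.6, 0.3, -0.3]
grip_width: 61.9
grip_force: 0.0
time: 20.65
tool_pos: [560.6, -140.0, 133.0]
orientation: [0.842, 0.539, 0.0, 0.0]
contact_force: [0.3, -0.1, -0.4]
grip_width: 61.8
grip_force: 0.0
cand 0.94 [276.5 199.3] 1162 1.2
cand 0.87 [369.8 243.8] 1403 102.2
cand 0.72 [442.4 136.5] 1393 176.8
cand 0.61 [321.7 325.9] 725 133.4
fit [ 560.1 -138.9] IoU 0.9493464052287581
t 20.75 pos [ 560.6 -140.3  133. ] xdir 65.26 tilt [ 0. -0.] shift m [-0.0007, -0.0004, 0.163] rot [ 0.  -0.   0.3] w 62.1 F [-0.3 -0.3  0.3] gf 0.0
```

```bash
python3 -m handwheel '[{"xyz":[0,0,0.02],"delta_rot":[0,0,0]},{"xyz":[0,0,0.055],"delta_rot":[0,0,0]},{"xyz":[0,0,0.09],"delta_rot":[0,0,0]},{"xyz":[0,0,0.12],"delta_rot":[0,0,0]},{"xyz":[0,0,0.145],"delta_rot":[0,0,0]},{"xyz":[0,0,0.157],"delta_rot":[0,0,0]},{"xyz":[0,0,0.163],"delta_rot":[0,0,0]},{"xyz":[0,0,0.163],"delta_rot":[0,0,0]},{"xyz":[0,0,0.163],"delta_rot":[0,0,0]},{"xyz":[0,0,0.163],"delta_rot":[0,0,0]}]'; python3 -m handwheel '[{"xyz":[0,0,0],"delta_rot":[0,0,0]},{"xyz":[0,0,0],"delta_rot":[0,0,0]},{"xyz":[0,0,0],"delta_rot":[0,0,0]},{"xyz":[0,0,0],"delta_rot":[0,0,0]},{"xyz":[0,0,0],"delta_rot":[0,0,0]},{"xyz":[0,0,0],"delta_rot":[0,0,0]},{"xyz":[0,0,0],"delta_rot":[0,0,0]}]' 255 50;  python3 -m handwheel '[{"xyz":[0,0,-0.01],"delta_rot":[0,0,0]},{"xyz":[0,0,-0.03],"delta_rot":[0,0,0]},{"xyz":[0,0,-0.06],"delta_rot":[0,0,0]},{"xyz":[0,0,-0.1],"delta_rot":[0,0,0]},{"xyz":[0,0,-0.14],"delta_rot":[0,0,0]},{"xyz":[0,0,-0.16],"delta_rot":[0,0,0]},{"xyz":[0,0,-0.16],"delta_rot":[0,0,0]},{"xyz":[0,0,-0.16],"delta_rot":[0,0,0]},{"xyz":[0,0,-0.16],"delta_rot":[0,0,0]}]'; python3 -c "
from h import *
go([500.8,168,130])"
```

```text
time: 21.58
tool_pos: [562.6, -140.8, -28.2]
orientation: [0.842, 0.539, 0.001, 0.001]
contact_force: [0.6, 0.6, 0.3]
grip_width: 62.0
grip_force: 0.0
time: 22.17
tool_pos: [561.9, -140.7, -28.6]
orientation: [0.842, 0.539, 0.001, 0.001]
contact_force: [-1.3, -0.3, 6.9]
grip_width: 30.6
grip_force: 49.6
time: 22.92
tool_pos: [558.8, -140.3, 128.6]
orientation: [0.842, 0.539, -0.001, -0.001]
contact_force: [-0.4, 0.3, -1.3]
grip_width: 30.3
grip_force: 49.6
t 22.92 pos [ 558.8 -140.3  128.6] xdir 65.25 tilt [-0.2  0. ] shift m [0.2556, -0.1818, -0.0011] rot [-0.2  0.   0.2] w 30.3 F [-0.4  0.3 -1.3] gf 49.58542764186859
```

```bash
python3 -m handwheel '[{"xyz":[0.022,-0.016,0],"delta_rot":[0,0,0]},{"xyz":[0.05,-0.036,0],"delta_rot":[0,0,0]},{"xyz":[0.08,-0.057,0],"delta_rot":[0,0,0]},{"xyz":[0.11,-0.079,0],"delta_rot":[0,0,0]},{"xyz":[0.14,-0.1,0],"delta_rot":[0,0,0]},{"xyz":[0.17,-0.122,0],"delta_rot":[0,0,0]},{"xyz":[0.2,-0.144,0],"delta_rot":[0,0,0]},{"xyz":[0.226,-0.162,0],"delta_rot":[0,0,0]},{"xyz":[0.245,-0.176,0],"delta_rot":[0,0,0]},{"xyz":[0.2545,-0.183,0],"delta_rot":[0,0,0]},{"xyz":[0.2545,-0.183,0],"delta_rot":[0,0,0]},{"xyz":[0.2545,-0.183,0],"delta_rot":[0,0,0]}]'; python3 -m handwheel '[{"xyz":[0,0,0],"delta_rot":[0,0,0]},{"xyz":[0,0,0],"delta_rot":[0,0,0]},{"xyz":[0,0,0],"delta_rot":[0,0,0]},{"xyz":[0,0,0],"delta_rot":[0,0,0]},{"xyz":[0,0,0],"delta_rot":[0,0,0]},{"xyz":[0,0,0],"delta_rot":[0,0,0]}]'
python3 - <<'E'
from look import *
q=find('wrist',58,532.5,235.5,9)
go([500.7,167.9,-21])
E
```

```text
time: 23.92
tool_pos: [499.9, 166.1, 128.4]
orientation: [0.842, 0.539, -0.002, -0.0]
contact_force: [-0.1, -1.7, -0.9]
grip_width: 30.3
grip_force: 49.7
time: 24.42
tool_pos: [501.1, 166.8, 130.0]
orientation: [0.842, 0.539, 0.0, 0.0]
contact_force: [-0.3, -0.0, -0.5]
grip_width: 30.6
grip_force: 49.7
cand 0.89 [516.7 332.5] 762 322.4
cand 0.88 [275.7  26.3] 1866 90.5
cand 0.83 [276.1 116.7] 1242 1.0
cand 0.31 [275.9 194.2] 1562 77.5
fit [532.  235.7] IoU 0.8961038961038961
t 24.52 pos [501.  167.2 130. ] xdir 65.23 tilt [0. 0.] shift m [0.0005, -0.0006, 0.151] rot [ 0.  -0.   0.2] w 31.0 F [ 0.1  0.4 -1.4] gf 49.655935764312744
```

```bash
python3 -m handwheel '[{"xyz":[0,0,0.02],"delta_rot":[0,0,0]},{"xyz":[0,0,0.055],"delta_rot":[0,0,0]},{"xyz":[0,0,0.09],"delta_rot":[0,0,0]},{"xyz":[0,0,0.115],"delta_rot":[0,0,0]},{"xyz":[0,0,0.13],"delta_rot":[0,0,0]},{"xyz":[0,0,0.138],"delta_rot":[0,0,0]},{"xyz":[0,0,0.142],"delta_rot":[0,0,0]},{"xyz":[0,0,0.145],"delta_rot":[0,0,0]},{"xyz":[0,0,0.148],"delta_rot":[0,0,0]},{"xyz":[0,0,0.15],"delta_rot":[0,0,0]},{"xyz":[0,0,0.151],"delta_rot":[0,0,0]},{"xyz":[0,0,0.151],"delta_rot":[0,0,0]}]'; python3 -m handwheel '[{"xyz":[0,0,0.001],"delta_rot":[0,0,0]},{"xyz":[0,0,0.001],"delta_rot":[0,0,0]},{"xyz":[0,0,0.001],"delta_rot":[0,0,0]}]'
```

```text
time: 25.52
tool_pos: [501.4, 167.5, -20.5]
orientation: [0.842, 0.539, 0.001, 0.0]
contact_force: [-0.0, -0.2, -1.2]
grip_width: 30.6
grip_force: 49.6
time: 25.77
tool_pos: [501.5, 167.5, -21.6]
orientation: [0.842, 0.539, 0.001, 0.0]
contact_force: [-0.3, -0.7, 1.4]
grip_width: 30.7
grip_force: 49.8
```

```bash
python3 -m handwheel '[{"xyz":[0,0,0],"delta_rot":[0,0,0]},{"xyz":[0,0,0],"delta_rot":[0,0,0]},{"xyz":[0,0,0],"delta_rot":[0,0,0]},{"xyz":[0,0,0],"delta_rot":[0,0,0]},{"xyz":[0,0,0],"delta_rot":[0,0,0]}]' 70; python3 -m handwheel '[{"xyz":[0,0,-0.015],"delta_rot":[0,0,0]},{"xyz":[0,0,-0.045],"delta_rot":[0,0,0]},{"xyz":[0,0,-0.08],"delta_rot":[0,0,0]},{"xyz":[0,0,-0.12],"delta_rot":[0,0,0]},{"xyz":[0,0,-0.15],"delta_rot":[0,0,0]},{"xyz":[0,0,-0.15],"delta_rot":[0,0,0]},{"xyz":[0,0,-0.15],"delta_rot":[0,0,0]}]'; python3 -m handwheel '[{"xyz":[-0.03,0.017,0],"delta_rot":[0,0,0]},{"xyz":[-0.066,0.038,0],"delta_rot":[0,0,0]},{"xyz":[-0.102,0.059,0],"delta_rot":[0,0,0]},{"xyz":[-0.138,0.08,0],"delta_rot":[0,0,0]},{"xyz":[-0.174,0.1,0],"delta_rot":[0,0,0]},{"xyz":[-0.21,0.121,0],"delta_rot":[0,0,0]},{"xyz":[-0.246,0.142,0],"delta_rot":[0,0,0]},{"xyz":[-0.282,0.163,0],"delta_rot":[0,0,0]},{"xyz":[-0.318,0.184,0],"delta_rot":[0,0,0]},{"xyz":[-0.354,0.204,0],"delta_rot":[0,0,0]},{"xyz":[-0.386,0.223,0],"delta_rot":[0,0,0]},{"xyz":[-0.405,0.234,0],"delta_rot":[0,0,0]}]'; python3 -m handwheel '[{"xyz":[0,0,0],"delta_rot":[0,0,0]},{"xyz":[0,0,0],"delta_rot":[0,0,0]},{"xyz":[0,0,0],"delta_rot":[0,0,0]},{"xyz":[0,0,0],"delta_rot":[0,0,0]},{"xyz":[0,0,0],"delta_rot":[0,0,0]},{"xyz":[0,0,0],"delta_rot":[0,0,0]},{"xyz":[0,0,0],"delta_rot":[0,0,0]},{"xyz":[0,0,0],"delta_rot":[0,0,0]}]'; python3 -c "
from look import *
find('wrist',30,544,-298.5)
go([543.6,-298.5,-30])"
```

```text
time: 26.18
tool_pos: [500.9, 167.3, -22.1]
orientation: [0.842, 0.539, -0.0, -0.0]
contact_force: [0.1, 1.3, -0.1]
grip_width: 61.7
grip_force: 0.0
time: 26.77
tool_pos: [502.9, 168.1, 130.4]
orientation: [0.842, 0.539, 0.003, 0.001]
contact_force: [-0.7, -0.2, -0.9]
grip_width: 61.9
grip_force: 0.0
time: 27.77
tool_pos: [540.8, -304.5, 125.2]
orientation: [0.844, 0.536, -0.002, -0.001]
contact_force: [-0.9, -1.0, -0.6]
grip_width: 61.9
grip_force: 0.0
time: 28.43
tool_pos: [544.0, -297.8, 128.1]
orientation: [0.842, 0.54, 0.0, 0.0]
contact_force: [-0.3, -0.5, 0.2]
grip_width: 61.7
grip_force: 0.0
cand 0.92 [324.7  79.4] 1359 129.0
cand 0.85 [277.4 199.8] 972 0.4
fit [ 543.1 -298.6] IoU 0.9092609915809168
t 28.53 pos [ 543.9 -298.2  128.1] xdir 65.27 tilt [ 0. -0.] shift m [-0.0004, -0.0002, 0.1581] rot [0.  0.  0.3] w 61.8 F [-0.2  0.2 -0.9] gf 0.0
```

```bash
python3 -m handwheel '[{"xyz":[0,0,0.02],"delta_rot":[0,0,0]},{"xyz":[0,0,0.055],"delta_rot":[0,0,0]},{"xyz":[0,0,0.09],"delta_rot":[0,0,0]},{"xyz":[0,0,0.12],"delta_rot":[0,0,0]},{"xyz":[0,0,0.14],"delta_rot":[0,0,0]},{"xyz":[0,0,0.152],"delta_rot":[0,0,0]},{"xyz":[0,0,0.157],"delta_rot":[0,0,0]},{"xyz":[0,0,0.161],"delta_rot":[0,0,0]},{"xyz":[0,0,0.161],"delta_rot":[0,0,0]},{"xyz":[0,0,0.161],"delta_rot":[0,0,0]},{"xyz":[0,0,0.161],"delta_rot":[0,0,0]}]'; python3 -m handwheel '[{"xyz":[0,0,0],"delta_rot":[0,0,0]},{"xyz":[0,0,0],"delta_rot":[0,0,0]},{"xyz":[0,0,0],"delta_rot":[0,0,0]},{"xyz":[0,0,0],"delta_rot":[0,0,0]},{"xyz":[0,0,0],"delta_rot":[0,0,0]},{"xyz":[0,0,0],"delta_rot":[0,0,0]},{"xyz":[0,0,0],"delta_rot":[0,0,0]}]' 255 40
```

```text
time: 29.45
tool_pos: [545.4, -299.2, -31.4]
orientation: [0.842, 0.539, 0.001, 0.001]
contact_force: [-0.3, -0.1, 0.4]
grip_width: 62.1
grip_force: 0.0
time: 30.03
tool_pos: [544.7, -298.9, -32.0]
orientation: [0.842, 0.539, 0.0, 0.001]
contact_force: [-1.0, 1.1, 5.2]
grip_width: 29.9
grip_force: 39.8
```

```bash
python3 -m handwheel '[{"xyz":[0,0,-0.005],"delta_rot":[0,0,0]},{"xyz":[0,0,-0.01],"delta_rot":[0,0,0]},{"xyz":[0,0,-0.02],"delta_rot":[0,0,0]},{"xyz":[0,0,-0.03],"delta_rot":[0,0,0]},{"xyz":[0,0,-0.03],"delta_rot":[0,0,0]}]'; python3 -m handwheel '[{"xyz":[0,0,-0.02],"delta_rot":[0,0,0]},{"xyz":[0,0,-0.06],"delta_rot":[0,0,0]},{"xyz":[0,0,-0.1],"delta_rot":[0,0,0]},{"xyz":[0,0,-0.13],"delta_rot":[0,0,0]},{"xyz":[0,0,-0.13],"delta_rot":[0,0,0]},{"xyz":[0,0,-0.13],"delta_rot":[0,0,0]}]'; python3 -c "
from h import *
go([469.3,100.2,128])"
```

```text
time: 30.45
tool_pos: [545.9, -299.4, -0.4]
orientation: [0.842, 0.539, 0.001, 0.002]
contact_force: [0.3, 0.5, -0.4]
grip_width: 30.4
grip_force: 39.6
time: 30.95
tool_pos: [546.1, -299.5, 130.3]
orientation: [0.842, 0.539, 0.002, 0.003]
contact_force: [-0.4, -0.0, -1.0]
grip_width: 30.5
grip_force: 39.8
t 30.95 pos [ 546.1 -299.5  130.3] xdir 65.24 tilt [ 0.3 -0.2] shift m [0.3308, -0.2372, 0.0006] rot [0.4 0.  0.2] w 30.5 F [-0.4 -0.  -1. ] gf 39.78227198123932
```

```bash
python3 -m handwheel '[{"xyz":[0.026,-0.018,0],"delta_rot":[0,0,0]},{"xyz":[0.056,-0.04,0],"delta_rot":[0,0,0]},{"xyz":[0.088,-0.062,0],"delta_rot":[0,0,0]},{"xyz":[0.12,-0.085,0],"delta_rot":[0,0,0]},{"xyz":[0.152,-0.108,0],"delta_rot":[0,0,0]},{"xyz":[0.184,-0.131,0],"delta_rot":[0,0,0]},{"xyz":[0.216,-0.153,0],"delta_rot":[0,0,0]},{"xyz":[0.248,-0.176,0],"delta_rot":[0,0,0]},{"xyz":[0.278,-0.197,0],"delta_rot":[0,0,0]},{"xyz":[0.303,-0.215,0],"delta_rot":[0,0,0]},{"xyz":[0.32,-0.227,0],"delta_rot":[0,0,0]},{"xyz":[0.3305,-0.2345,0],"delta_rot":[0,0,0]}]'; python3 -m handwheel '[{"xyz":[0,0,0],"delta_rot":[0,0,0]},{"xyz":[0,0,0],"delta_rot":[0,0,0]},{"xyz":[0,0,0],"delta_rot":[0,0,0]},{"xyz":[0,0,0],"delta_rot":[0,0,0]},{"xyz":[0,0,0],"delta_rot":[0,0,0]},{"xyz":[0,0,0],"delta_rot":[0,0,0]},{"xyz":[0,0,0],"delta_rot":[0,0,0]},{"xyz":[0,0,0],"delta_rot":[0,0,0]}]'
python3 - <<'E'
from look import *
q=find('wrist',44,501.5,168,9)
E
python3 held.py 30 33 469.3 100.2 -24
```

```text
time: 31.95
tool_pos: [466.3, 103.3, 125.1]
orientation: [0.841, 0.541, -0.001, -0.001]
contact_force: [-0.0, -0.1, -0.5]
grip_width: 30.2
grip_force: 39.8
time: 32.62
tool_pos: [469.4, 99.4, 126.9]
orientation: [0.842, 0.539, 0.0, 0.0]
contact_force: [0.4, 0.0, -0.4]
grip_width: 30.5
grip_force: 39.8
cand 0.96 [276.8 286.1] 3898 169.6
cand 0.91 [477.6 354.3] 400 310.5
cand 0.86 [277.6 117.2] 1229 0.8
cand 0.71 [276.7  27.3] 1535 89.2
cand 0.65 [535.2 287.9] 886 309.1
fit [500.9 167.4] IoU 0.9510108864696734
[277.8 287.7] [276.9 286.2] 4061 held xy zb [-2.6 -0.3 29.6] 0.9623695071619325
t 32.82 pos [469.3  99.9 127. ] xdir 65.25 tilt [0. 0.] shift m [0.0003, -0.0002, 0.151] rot [ 0.  -0.   0.2] w 30.3 F [ 0.1 -0.5 -1. ] gf 39.83797073364258
```

```bash
python3 -m handwheel '[{"xyz":[0.001,0,0.02],"delta_rot":[0,0,0]},{"xyz":[0.001,0,0.055],"delta_rot":[0,0,0]},{"xyz":[0.001,0,0.09],"delta_rot":[0,0,0]},{"xyz":[0.001,0,0.115],"delta_rot":[0,0,0]},{"xyz":[0.001,0,0.13],"delta_rot":[0,0,0]},{"xyz":[0.001,0,0.138],"delta_rot":[0,0,0]},{"xyz":[0.001,0,0.142],"delta_rot":[0,0,0]},{"xyz":[0.001,0,0.145],"delta_rot":[0,0,0]},{"xyz":[0.001,0,0.148],"delta_rot":[0,0,0]},{"xyz":[0.001,0,0.15],"delta_rot":[0,0,0]},{"xyz":[0.001,0,0.151],"delta_rot":[0,0,0]},{"xyz":[0.001,0,0.151],"delta_rot":[0,0,0]}]'; python3 -m handwheel '[{"xyz":[0,0,0.001],"delta_rot":[0,0,0]},{"xyz":[0,0,0.001],"delta_rot":[0,0,0]},{"xyz":[0,0,0.001],"delta_rot":[0,0,0]}]'
```

```text
time: 33.82
tool_pos: [470.2, 100.8, -23.6]
orientation: [0.842, 0.539, 0.001, 0.0]
contact_force: [0.2, -0.5, -1.8]
grip_width: 30.2
grip_force: 39.8
time: 34.07
tool_pos: [469.8, 100.8, -24.9]
orientation: [0.842, 0.539, 0.0, 0.0]
contact_force: [-0.6, 0.2, -0.5]
grip_width: 30.3
grip_force: 39.8
```

One more millimetre, then release, rise and back off to the side for the final check.

```bash
python3 -m handwheel '[{"xyz":[0,0,0.001],"delta_rot":[0,0,0]},{"xyz":[0,0,0.001],"delta_rot":[0,0,0]},{"xyz":[0,0,0.001],"delta_rot":[0,0,0]}]'; python3 -m handwheel '[{"xyz":[0,0,0],"delta_rot":[0,0,0]},{"xyz":[0,0,0],"delta_rot":[0,0,0]},{"xyz":[0,0,0],"delta_rot":[0,0,0]},{"xyz":[0,0,0],"delta_rot":[0,0,0]},{"xyz":[0,0,0],"delta_rot":[0,0,0]}]' 70; python3 -m handwheel '[{"xyz":[0,0,-0.015],"delta_rot":[0,0,0]},{"xyz":[0,0,-0.045],"delta_rot":[0,0,0]},{"xyz":[0,0,-0.08],"delta_rot":[0,0,0]},{"xyz":[0,0,-0.12],"delta_rot":[0,0,0]},{"xyz":[0,0,-0.16],"delta_rot":[0,0,0]},{"xyz":[0,0.02,-0.19],"delta_rot":[0,0,0]},{"xyz":[0.02,0.05,-0.2],"delta_rot":[0,0,0]},{"xyz":[0.04,0.08,-0.2],"delta_rot":[0,0,0]},{"xyz":[0.06,0.1,-0.2],"delta_rot":[0,0,0]},{"xyz":[0.07,0.11,-0.2],"delta_rot":[0,0,0]},{"xyz":[0.07,0.11,-0.2],"delta_rot":[0,0,0]},{"xyz":[0.07,0.11,-0.2],"delta_rot":[0,0,0]}]';python3 -m handwheel '[{"xyz":[0,0,0],"delta_rot":[0,0,0]},{"xyz":[0,0,0],"delta_rot":[0,0,0]},{"xyz":[0,0,0],"delta_rot":[0,0,0]},{"xyz":[0,0,0],"delta_rot":[0,0,0]},{"xyz":[0,0,0],"delta_rot":[0,0,0]}]'
python3 - <<'E'
from look import *
s=arm.sense();im=arm.get_image('wrist');cv2.imwrite('pics/w6.png',im[:,:,::-1]);rs=arm.cut_out('objective_72','wrist')
for h,x,y in((72,564.4,303.1),(58,533,235.9),(44,501.7,168.7),(30,470.2,101)):
    c0=proj('wrist',[x,y,9+h/2],s)
    b=min(rs,key=lambda r:np.linalg.norm(np.argwhere(r['region'])[:,::-1].mean(0)-c0));m=np.array(b['region'])
    def cost(p):
        k=sil('wrist',*p,h,s,9)>0;return -(k&m).sum()/(k|m).sum()
    q=minimize(cost,[x,y],method='Nelder-Mead',options=dict(initial_simplex=[[x,y],[x+6,y],[x,y+6]],xatol=.1,fatol=1e-4))
    print(h,q.x-[x,y],-q.fun)
E
```

```text
time: 34.32
tool_pos: [469.9, 100.7, -25.1]
orientation: [0.842, 0.539, -0.0, 0.0]
contact_force: [-3.0, -0.4, 7.0]
grip_width: 30.2
grip_force: 40.6
time: 34.73
tool_pos: [469.6, 100.8, -26.2]
orientation: [0.842, 0.539, -0.0, -0.0]
contact_force: [1.0, -0.1, -0.9]
grip_width: 61.7
grip_force: 0.0
time: 35.73
tool_pos: [598.5, 118.6, 173.1]
orientation: [0.842, 0.539, -0.001, -0.001]
contact_force: [-1.2, -0.3, -0.6]
grip_width: 61.9
grip_force: 0.0
time: 36.15
tool_pos: [598.5, 117.9, 174.1]
orientation: [0.842, 0.539, -0.0, 0.0]
contact_force: [-0.1, 0.1, -0.9]
grip_width: 61.8
grip_force: 0.0
72 [-1.2  0.2] 0.8936454849498328
58 [-1.5  0.3] 0.8805237315875614
44 [-0.  -1.4] 0.9338014042126379
30 [ 0.2 -0.1] 0.9545454545454546
```

View pics/w6.png

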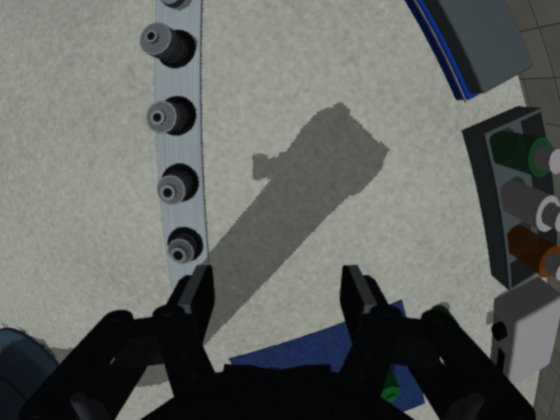

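All four objectives stand upright on their pads in order, at (165,45), (170,117), (178,185) and (183,246), each within about 1.5 mm of its pad centre. I'm handing in.

```bash
python3 -c "
from workcell import arm
print(arm.hand_in())"
```

```text
the job is handed in; nothing more can be done
None
```

The four objectives stand upright in order, 72, 58, 44 and 30 mm from the knob to the plain end, each within about 1.5 mm of its pad centre; the oil bottle was not touched, and the job was handed in at about 36 s of the 122 s limit.

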